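# Reset the buffer's guarded speed knob

### The arm

A 7-joint arm with a two-finger parallel gripper is mounted at the origin on a cart in front of the work surface, level with it; the furniture and walls round the work are solid. World frame = base frame: x ahead of the robot, y to its left, z up, the work surface at z = 0. Lengths are in m, angles in rad, forces in N, time in s.
With the tool pointing down it reaches from about 0.425 to 0.825 m from the base axis. Payload 3.6 kg.
Tool frame: the origin (TCP) lies midway between the tips of the shut fingers; the grasp point (between the pads) lies 19 mm behind it (arm.pinch_z is the distance from the TCP to the grasp point, in m); z points along the fingers, y is the direction in which the jaws open and shut (so a half turn about z gives the same grasp; the last joint's range is limited). The gripper opens to 93 mm and grips with 3 to 60 N. Pads are 15 mm wide; open, the fingers measure 128 mm over their backs; the gripper's body (75 mm by 188 mm) begins 65 mm behind the grasp point.
Start: joints at [-1.3, 0.615, -0.013, 1.423, 0.008, 1.103, -0.04], TCP at [0.19, 0.622, 0.187] pointing down, gripper open.
Joint ranges: [-3.12, 3.12], [-0.3, 2.06], [-1.34, 1.32], [0.26, 2.42], [-1.36, 4.5], [0.01, 1.98], [-2.84, 2.84]. Speed limits (rad/s): [2.79, 2.79, 3.14, 3.14, 3.14, 3.14, 3.14].

### API

Orientations are given as a 3x3 rotation matrix whose columns are the frame's x, y, z axes.
In Python, from station import arm gives the robot as it stands. The module is installed in compiled form; this text tells all that it offers.
- The arm moves only by the shell command python3 -m crank 'ROWS' [FORCE]. ROWS is JSON, a list of rows, each a list of 7 numbers: the opening, from 0 (shut) to 1 (fully open), then the shift along the world's x, y, z in units of 10 cm (1.0 is 10 cm), then the turn, a rotation vector about the world's x, y, z in units of pi rad (1.0 is pi rad). A call has exactly 5 rows; each row is the pose to reach, as a shift and turn from the pose measured when the call began, turning the shorter way round; what a row does not reach only later rows make up. A row lasts 1/12 s, in which the tool goes at most 41.7 mm and 7.16 degrees, less where a joint would pass 70% of its speed; a pose out of reach is approached as far as the arm can. A call with a number of a shift or a turn outside -1 to 1 is refused whole. A call with a gripper value outside its range is refused whole. The fingers move at their own pace and stop on an object; FORCE is the grip in N (left out, the last holds). Time passes only in rows, so rows that repeat a pose let the fingers close, or fill a call up. It gives the time, the measured TCP pose, the force and the opening at its end, in the units of the state.
- arm.state(): the state, without advancing time (a new reading comes with each control period).
- arm.grab_frame(name): name is "side" or "top"; returns (picture, depth): 480x640x3 uint8, blue, green, red; 480x640 float32, m along the optical axis (not along the pixel's ray), 0 where there is no reading.
- arm.camera_params(name): a dict with "fx", "fy", "cx", "cy" (pixels), "k1" (the pictures are not rectified: a ray, as slopes to the right and down, at radius r is drawn at 1 + k1 r^2 times it, then the intrinsics apply), "position" and "rotation" of the camera in the world. Camera axes: x right, y up, looking along -z (the intrinsics and any distortion apply to the point x, -y, -z); pixel columns grow to the right and rows downward; lengths in m; the calibration is good to about 2 mm. A picture is of the moment at which its call begins. camera_params takes no time and is no camera call.
- arm.hand_in(): hands the job in, once; it reports no verdict.
The state is a dict: "time": time; "joint_positions": joint angles; "qvel": joint speeds; "joint_torque": joint torques, N m; "position": TCP position; "tcp_rot": TCP orientation; "ft_force": force on the tool from outside, world axes, zero at the start; "ft_torque": the same for the moment, N m; "finger_gap": finger opening in m.
Only numpy, scipy, OpenCV 4.12 (cv2) and the standard library are available. Lean on these libraries where they do the work, as an engineer would, in place of code of your own. Each camera call takes 0.05 s, during which the arm holds its last target.

### The job

The grey box in front of the tool box is the buffer's speed controller. First stop the machine: press the long black bar on the front step all the way down at its middle, so that both ends go down together, and let it go. Then swing the sprung clear cover right back until the steel stay at its side props it open by itself, and turn the knob beneath until its pointer lines up with the small metal set-point tab beside it; do not shift the set-point tab or the things lying near, and leave the cover propped open.

Things in the scene. Friction and masses are not known exactly. Their poses are not given: they have to be found in the camera images.
- controller: Grey steel control box, fixed to the bench, 190 mm (x) by 160 mm (y). Origin at the centre of its underside; x points to its back, y to its left, z up. The front step (front 55 mm) is 40 mm high and carries the stop bar; the top panel behind it is 70 mm high. A clear cover, 80 x 124 mm and 42 mm deep, hinged at the back of the panel, shuts over the knob
- stop_bar_mid (a point): Where to press: middle of the top of the stop bar, a black bar 138 mm long (box y), 37 mm deep, top 63 mm above the bench. Hinged at its back edge, sprung back; the middle sinks about 6.5 mm (2 N at first, 6 N fully down), then a firm stop. Pressed off its middle it rocks: one end goes deeper, the other less, by about 2.3 mm for each 30 mm off
- stop_bar_left (a point): Left end (+y of the box) of the stop bar's top face, 66 mm from its middle
- stop_bar_right (a point): Right end (-y of the box) of the stop bar's top face, 66 mm from its middle
- cover_tab (a point): Centre of the round head of the steel lift tab on the cover's top: a disc 22 mm across, 10 mm thick (across box y) on a 16 mm wide stem; pinch it across the 10 mm, a finger left and a finger right of it. While shut it is 137 mm above the bench, 22 mm above the cover's top. It can turn between the fingers as the cover swings, so they may keep pointing down
- cover_hinge (a point): Middle of the cover's hinge line, which runs along box y, 73 mm above the bench. While shut the tab's centre is 64 mm in front of and 64 mm above it (radius 90.5 mm); it swings up and back round this line
- cover (a joint): Opening angle of the clear cover: 0 shut, grows as it swings up and back, firm stop at 1.80 rad. A light spring shuts it from any angle (1 to 2 N at the tab). By 1.68 rad at the latest the step of the stay has snapped up in front of the cover's pin; let back from there, the cover comes to rest on the stay at about 1.6 rad
- stay (a joint): Angle of the stay above level: near 0 with the cover shut, up to 0.43 on the way, about 0.3 when it props the cover
- knob_grip (a point): Point on the knob's axis to grip at, 30 mm above the panel (100 mm above the bench). The knob has a bar grip 38 mm long, 12 mm thick, from 8 to 39 mm above the panel, over a round skirt 36 mm across; pinch across the 12 mm. Its x axis runs along the bar towards the pointer end (light line)
- knob_pointer (a point): Pointer end of the knob's bar, 19 mm from its axis
- speed_knob (a joint): Knob angle: 0 with the pointer straight to the back of the box, grows clockwise seen from above; stops at -1.05 and 1.05 rad; stays where it is left (0.04 N m friction). It starts anticlockwise of the set-point tab
- setpoint_tab (a point): Top of the small metal set-point tab, 6 mm wide, 8 mm long, its top 8 mm over the panel, 26 mm from the knob's axis, on a stiff ring round the knob; its x axis points from the knob's axis out through the tab. Differs from start to start
- setpoint_ring (a joint): Angle of the set-point tab, counted like the knob's: pointer and tab line up when both angles are equal
- pliers: Pliers with red grips lying left of the box, 192 mm; bystander
- mug: Green and white mug right of the vice, 101 mm tall; bystander
- stay_pivot (a point): Pivot of the stay, a flat steel strut 127 mm long beside the cover's right side (69 mm right of the box's middle line), 79 mm above the bench; from here it runs to the back. It is sprung upward under a pin on the cover's side and needs no handling
- sprocket: Steel chain sprocket lying flat behind the mug, right of the vice, 69 mm across; bystander

How it is judged:
On the way, in this order (a step that is already met when the one before it is completed fails the run):
1. the stop bar is pressed home at its middle: its middle at least 5 mm and both ends at least 4 mm down at the same time (z of each of stop_bar_left, stop_bar_right in the frame of controller below 0.059 m and z of stop_bar_mid in the frame of controller below 0.058 m), for 0.1 s.
2. the cover stands propped open on its stay with nothing of the robot touching the controller (value of joint cover between 1.5 and 1.67 rad and contact force between each of the fingers, the arm and controller below 0.1 N), for 0.2 s.
At the end, for the whole second after the job is handed in: The knob's pointer lines up with the set-point tab within 0.12 rad (7 degrees), the cover stands propped on its stay (1.5 to 1.67 rad), and the stop bar is let go and has sprung back up (angle between the x axis of knob_grip and the x axis of setpoint_tab, either way round below 0.12 rad and value of joint cover between 1.5 and 1.67 rad and value of joint stay above 0.2 rad and z of stop_bar_mid in the frame of controller above 0.0605 m); the robot touches nothing.
It fails at once if the set-point tab is shifted (more than 3 mm) (distance of setpoint_tab from where it was at the start of the episode above 0.003 m).
It fails at once if the pliers, the mug or the sprocket is pushed away (more than 25 mm) (distance of any of pliers, sprocket, mug from where it was at the start of the episode above 0.025 m).
It also fails if it takes over 69 s, if anything falls off the work surface, if the arm or the gripper's body presses on something with over 40 N, if the wrist force passes 120 N, or if a joint passes its speed limit or range.

## Working session

There is one attempt and no reset: what is moved stays moved. The work goes in short steps, Python scripts to look and compute and a shell command to move; the robot and the scene stay as the last step left them, time stands still between calls to the robot, and variables do not carry over. Pictures are saved under pics/ and viewed, and the job is handed in when it is done.

```bash
mkdir -p pics
cat > h.py <<'E'
import numpy as np, cv2
from station import arm
def grab(name,out):
    p,d=arm.grab_frame(name); cv2.imwrite(f'pics/{out}.png',p); np.save(f'pics/{out}.npy',d); return p,d
def ray(c,u,v):
    K=np.array([[c['fx'],0,c['cx']],[0,c['fy'],c['cy']],[0,0,1.]])
    q=cv2.undistortPoints(np.array([[[u,v]]],float),K,np.array([c['k1'],0,0,0.]))[0,0]
    return np.array([q[0],-q[1],-1.])
def world(name,u,v,depth):
    c=arm.camera_params(name); return np.array(c['position'])+np.array(c['rotation'])@(ray(c,u,v)*depth)
def atz(name,u,v,z):
    c=arm.camera_params(name); r=np.array(c['rotation'])@ray(c,u,v); p=np.array(c['position']); return p+r*(z-p[2])/r[2]
def proj(name,P):
    c=arm.camera_params(name); q=np.array(c['rotation']).T@(np.array(P)-c['position']); s=np.array([q[0],-q[1]])/-q[2]
    s=s*(1+c['k1']*(s@s)); return c['fx']*s[0]+c['cx'],c['fy']*s[1]+c['cy']
def crop(out,new,x0,y0,x1,y1,k):
    p=cv2.imread(f'pics/{out}.png')[y0:y1,x0:x1]; cv2.imwrite(f'pics/{new}.png',cv2.resize(p,None,fx=k,fy=k,interpolation=cv2.INTER_CUBIC))
E
python3 - <<'E'
from h import *
grab('side','s0');grab('top','t0')
for n in('side','top'):print(arm.camera_params(n))
print(arm.state(),arm.pinch_z)
E
```

```text
{'fx': 514.5552096971195, 'fy': 514.5552096971195, 'cx': 319.93955330531304, 'cy': 244.30462508304737, 'k1': -0.14458141884651965, 'position': array([ 0.49402857, -0.61638393,  0.71422744]), 'rotation': array([[ 0.999805  , -0.01930427,  0.00416052],
       [ 0.01462092,  0.58201491, -0.81304666],
       [ 0.01327379,  0.81294895,  0.58218366]])}
{'fx': 463.6265761091262, 'fy': 463.6265761091262, 'cx': 314.20333883230956, 'cy': 238.78268637812772, 'k1': -0.09122344710705432, 'position': array([0.3951961 , 0.21784155, 1.28127682]), 'rotation': array([[ 0.02737885,  0.99570295, -0.08846482],
       [-0.99961898,  0.02758176,  0.00107177],
       [ 0.00350718,  0.08840177,  0.99607873]])}
{'time': 0.1, 'joint_positions': array([-1.30049532,  0.61583013, -0.01263786,  1.42468513,  0.00809398,
        1.10339725, -0.04042732]), 'qvel': array([-0.00154981, -0.00192071,  0.00041016, -0.00289296, -0.00042357,
       -0.00142398, -0.0001582 ]), 'joint_torque': array([ 1.16213963e-03, -4.60044265e+01,  2.09852667e-01, -1.66244566e+01,
       -6.11867616e-02,  1.69612578e-02,  1.41554956e-04]), 'position': array([0.18985382, 0.62085983, 0.18590981]), 'tcp_rot': array([[-9.56292316e-01,  2.92411657e-01, -6.54891089e-04],
       [ 2.92412390e-01,  9.56289846e-01, -2.17366339e-03],
       [-9.33881417e-06, -2.27015587e-03, -9.99997423e-01]]), 'ft_force': array([ 0.61691503, -0.42931919,  0.08733803]), 'ft_torque': array([ 0.02680713,  0.0441596 , -0.00927778]), 'finger_gap': 0.09323552594386295} 0.0188
```

View pics/s0.png

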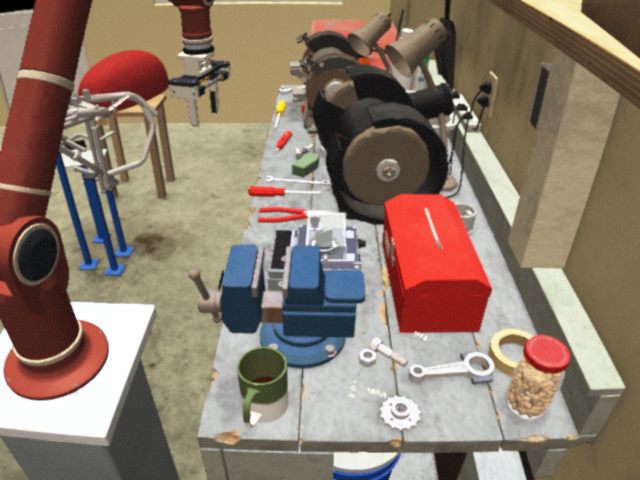

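View pics/t0.png

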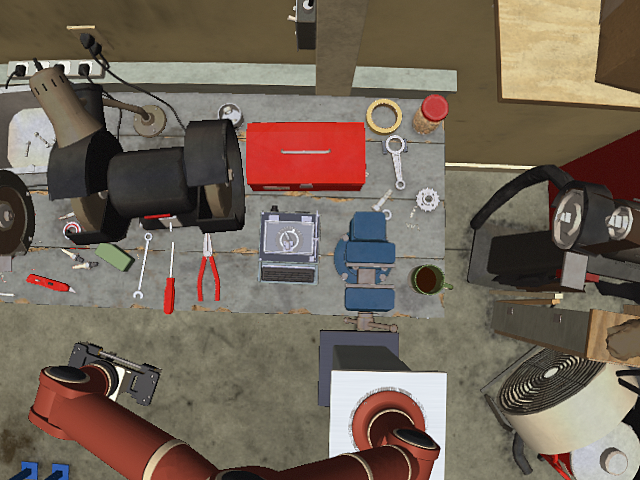

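The side view shows the controller behind the vice at about (325,240). In the top view it is at about (289,247), with the bar at (288,272), the knob at (289,238) and the pliers at (208,265).

Run:
```python
from h import *
crop('t0','t0c',250,200,330,290,6.6)
crop('s0','s0c',255,195,375,285,6.6)
d=np.load('pics/t0.npy')
for u,v in [(259,212),(320,213),(260,281),(317,283),(264,273),(288,273),(314,274),(289,240),(291,217),(289,247)]: print(u,v,world('top',u,v,d[v,u]).round(4))
```

```text
259 212 [0.3952 0.2178 1.2813]
320 213 [ 0.5818  0.2023 -0.0014]
260 281 [0.3883 0.3579 0.0422]
317 283 [0.3874 0.206  0.0591]
264 273 [0.4096 0.3458 0.0625]
288 273 [0.4114 0.2826 0.0662]
314 274 [0.411  0.2145 0.0403]
289 240 [0.4941 0.2802 0.1132]
291 217 [0.5587 0.2792 0.0695]
289 247 [0.4742 0.278  0.1437]
```

View pics/t0c.png

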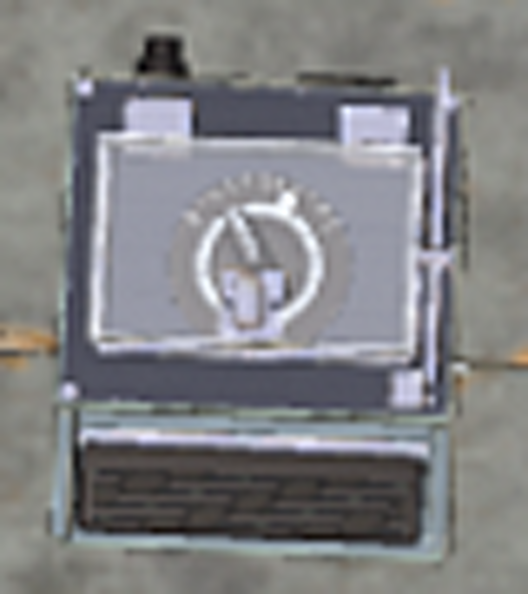

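View pics/s0c.png

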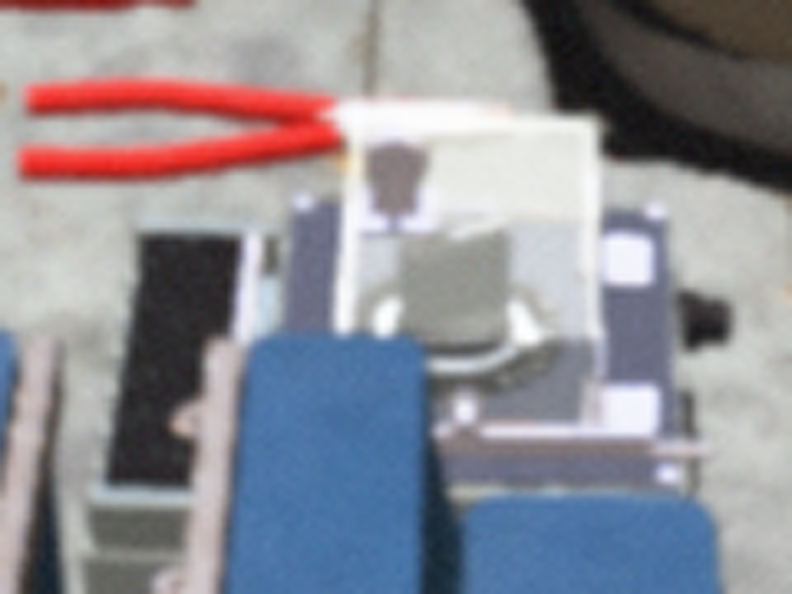

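```bash
cat > fit.py <<'E'
from h import *
from scipy.optimize import least_squares
k=6.6
pts=[((72,78),(.095,.08,.07)),((462,97),(.095,-.08,.07)),((447,412),(-.04,-.08,.07)),((60,400),(-.04,.08,.07)),((50,540),(-.095,.08,.04)),((440,558),(-.095,-.08,.04))]
O=lambda x:np.array([250,200])+(np.array(x)+.5)/k-.5
def T(s,p):
    c,n=np.cos(s[2]),np.sin(s[2]); return np.array([s[0]+c*p[0]-n*p[1],s[1]+n*p[0]+c*p[1],p[2]])
f=lambda s:np.concatenate([np.array(proj('top',T(s,p)))-O(x) for x,p in pts])
r=least_squares(f,[.48,.28,0]); s=r.x
if __name__=='__main__':
    print(s,r.fun.round(2))
    im=cv2.imread('pics/t0c.png')
    def dot(p,col):
        u,v=proj('top',T(s,p)); cv2.circle(im,(int((u-250+.5)*k),int((v-200+.5)*k)),3,col,-1)
    for _,p in pts: dot(p,(0,0,255))
    for y in(-.069,.069,0): dot((-.0775,y,.063),(0,255,0))
    cv2.imwrite('pics/t0f.png',im)
    # knob centre guess from ring centre crop (260,265) at z~.072; tab (287,200); pointer (235,212) z .109
    inv=lambda P:(lambda d:np.array([np.cos(s[2])*d[0]+np.sin(s[2])*d[1],-np.sin(s[2])*d[0]+np.cos(s[2])*d[1]]))(np.array(P)[:2]-s[:2])
    for n,x,z in [('ring',(260,264),.072),('settab',(287,200),.078),('pointerend',(235,210),.109),('pointerline2',(252,250),.109),('tabtop',(248,290),.147),('coverBL',(98,137),.115),('coverBR',(420,150),.115),('coverFL',(93,350),.115),('coverFR',(413,362),.115),('barFL',(75,532),.063),('barFR',(418,545),.063),('barBL',(80,445),.063),('barBR',(428,460),.063)]:
        print(n,inv(atz('top',*O(x),z)).round(4),atz('top',*O(x),z).round(4))
    d=np.load('pics/t0.npy')
    for u in range(336,396,8): print(u,[ (lambda w:tuple(w[[1,2]].round(3)))(world('top',u,v,d[v,u])) for v in (225,253,275,298)])
E
python3 fit.py
```

```text
[ 0.4792834   0.28389646 -0.01777818] [-0.66 -1.63  0.78 -1.8   0.78  1.66 -1.71  0.67  0.03  0.49  0.79  0.53]
ring [ 0.0194 -0.001 ] [0.4987 0.2825 0.072 ]
settab [ 0.0448 -0.0108] [0.5239 0.2724 0.078 ]
pointerend [0.0367 0.0076] [0.5161 0.2909 0.109 ]
pointerline2 [0.0215 0.0003] [0.5008 0.2838 0.109 ]
tabtop [ 0.0032 -0.0012] [0.4824 0.2827 0.147 ]
coverBL [0.0619 0.0613] [0.5422 0.3441 0.115 ]
coverBR [ 0.0624 -0.0626] [0.5406 0.2202 0.115 ]
coverFL [-0.0201  0.0587] [0.4603 0.343  0.115 ]
coverFR [-0.0191 -0.0636] [0.4591 0.2207 0.115 ]
barFL [-0.0899  0.0676] [0.3906 0.3531 0.063 ]
barFR [-0.0887 -0.0687] [0.3893 0.2168 0.063 ]
barBL [-0.0553  0.0675] [0.4252 0.3524 0.063 ]
barBR [-0.0549 -0.0711] [0.4231 0.2138 0.063 ]
336 [(np.float64(0.157), np.float64(-0.006)), (np.float64(0.156), np.float64(0.017)), (np.float64(0.154), np.float64(-0.001)), (np.float64(0.152), np.float64(-0.004))]
344 [(np.float64(0.135), np.float64(0.003)), (np.float64(0.135), np.float64(0.026)), (np.float64(0.133), np.float64(0.026)), (np.float64(0.13), np.float64(0.001))]
352 [(np.float64(0.122), np.fl
[... 261 characters left out ...]
np.float64(0.104), np.float64(0.172))]
368 [(np.float64(0.083), np.float64(0.135)), (np.float64(0.087), np.float64(0.175)), (np.float64(0.076), np.float64(0.091)), (np.float64(0.084), np.float64(0.168))]
376 [(np.float64(0.064), np.float64(0.136)), (np.float64(0.067), np.float64(0.171)), (np.float64(0.047), np.float64(0.027)), (np.float64(0.066), np.float64(0.172))]
384 [(np.float64(0.043), np.float64(0.132)), (np.float64(0.048), np.float64(0.169)), (np.float64(0.024), np.float64(0.021)), (np.float64(0.046), np.float64(0.171))]
392 [(np.float64(0.001), np.float64(0.003)), (np.float64(0.029), np.float64(0.174)), (np.float64(-0.002), np.float64(-0.002)), (np.float64(0.027), np.float64(0.172))]
```

View pics/t0f.png

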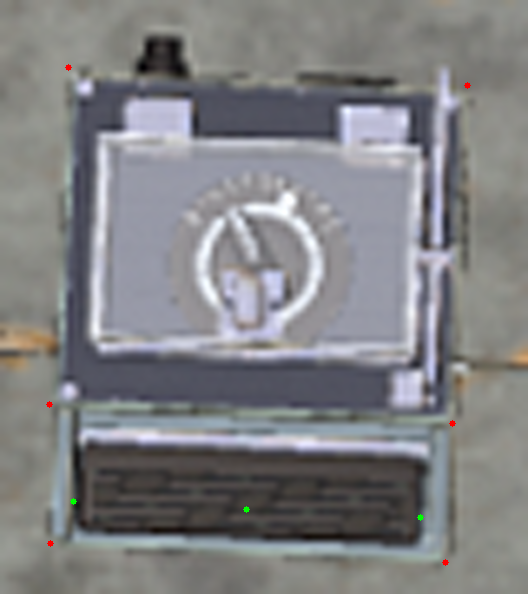

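```bash
python3 - <<'E'
from h import *
d=np.load('pics/t0.npy')
for v in range(175,206,4): print(v,[tuple(world('top',u,v,d[v,u]).round(3)) for u in (262,288,318)])
for u,v in [(225,150),(240,190),(232,225),(240,210)]: print(u,v,world('top',u,v,d[v,u]).round(3))
E
python3 -m crank '[[0.3,0.2,-0.2,0,0,0,0.02],[0.1,0.4,-0.5,0,0,0,0.04],[0,0.6,-0.8,0,0,0,0.06],[0,0.8,-1,0,0,0,0.08],[0,1,-1,0,0,0,0.0994]]' 10
```

```text
175 [(np.float64(0.657), np.float64(0.354), np.float64(0.122)), (np.float64(0.659), np.float64(0.288), np.float64(0.122)), (np.float64(0.661), np.float64(0.211), np.float64(0.124))]
179 [(np.float64(0.648), np.float64(0.354), np.float64(0.117)), (np.float64(0.65), np.float64(0.288), np.float64(0.119)), (np.float64(0.652), np.float64(0.211), np.float64(0.118))]
183 [(np.float64(0.639), np.float64(0.354), np.float64(0.111)), (np.float64(0.641), np.float64(0.288), np.float64(0.109)), (np.float64(0.643), np.float64(0.211), np.float64(0.11))]
187 [(np.float64(0.642), np.float64(0.362), np.float64(0.045)), (np.float64(0.64), np.float64(0.29), np.float64(0.064)), (np.float64(0.645), np.float64(0.21), np.float64(0.048))]
191 [(np.float64(0.639), np.float64(0.366), np.float64(0.003)), (np.float64(0.642), np.float64(0.294), np.float64(-0.004)), (np.float64(0.644), np.float64(0.209), np.float64(-0.004))]
195 [(np.float64(0.628), np.float64(0.366), np.float64(0.001)), (np.float64(0.631), np.float64(0.294), np.float64(-0.007)), (np.float64(0.633), np.float64(0.209), np.float64(-0.002))]
199 [(np.float64(0.617), np.float64(0.366), np.float64(-0.001)), (np.float64(0.619), np.float64(0.293), np.float64(-0.001)), (np.float64(0.62), np.float64(0.209), np.float64(0.003))]
203 [(np.float64(0.605), np.float64(0.365), np.float64(0.005)), (np.float64(0.607), np.float64(0.292), np.float64(0.003)), (np.float64(0.61), np.float64(0.209), np.float64(-0.001))]
225 150 [0.67  0.415 0.303]
240 190 [0.632 0.421 0.045]
232 225 [0.516 0.408 0.219]
240 210 [0.575 0.416 0.063]
time: 0.52
position: [0.2918, 0.5154, 0.1858]
tcp_rot: [[-1.0, -0.015, 0.0], [-0.015, 1.0, -0.008], [-0.0, -0.008, -1.0]]
ft_force: [0.2, -0.3, 0.0]
finger_gap: 0.0643
```

```bash
python3 -m crank '[[0,0.2,-0.2,0,0,0,0],[0,0.4,-0.45,0,0,0,0],[0,0.5,-0.7,0,0,0,0],[0,0.6,-0.9,0,0,0,0],[0,0.6,-1,0,0,0,0]]' 10
python3 -m crank '[[0,0.2,-0.3,0,0,0,0],[0,0.4,-0.7,0,0,0,0],[0,0.5,-1,0,0,0,0],[0,0.54,-1,-0.2,0,0,0],[0,0.54,-1,-0.4,0,0,0]]'
python3 - <<'E'
from h import *
s=arm.state();print(s['time'],s['position'],s['finger_gap'],s['ft_force'])
E
```

```text
time: 0.93
position: [0.3548, 0.4112, 0.1853]
tcp_rot: [[-1.0, -0.009, 0.001], [-0.009, 1.0, -0.011], [-0.001, -0.011, -1.0]]
ft_force: [-0.3, -1.1, -0.4]
finger_gap: 0.0308
time: 1.35
position: [0.411, 0.3099, 0.1459]
tcp_rot: [[-1.0, -0.004, 0.005], [-0.004, 1.0, -0.009], [-0.005, -0.009, -1.0]]
ft_force: [-1.0, 1.0, -0.9]
finger_gap: 0.0014
1.35 [0.41102096 0.30988034 0.14591582] 0.0014037339617913108 [-0.98198398  0.95458042 -0.8745632 ]
```

```bash
python3 -m crank '[[0,-0.02,-0.15,-0.1,0,0,-0.005],[0,-0.04,-0.26,-0.3,0,0,-0.005],[0,-0.04,-0.26,-0.55,0,0,-0.005],[0,-0.04,-0.26,-0.7,0,0,-0.005],[0,-0.04,-0.26,-0.7,0,0,-0.005]]'
python3 - <<'E'
from h import *
grab('top','t1');crop('t1','t1c',230,190,350,300,6)
E
```

```text
time: 1.77
position: [0.4042, 0.2832, 0.0731]
tcp_rot: [[-1.0, 0.011, -0.001], [0.011, 1.0, -0.013], [0.001, -0.013, -1.0]]
ft_force: [-0.8, 0.1, 0.6]
finger_gap: 0.0006
```

View pics/t1c.png

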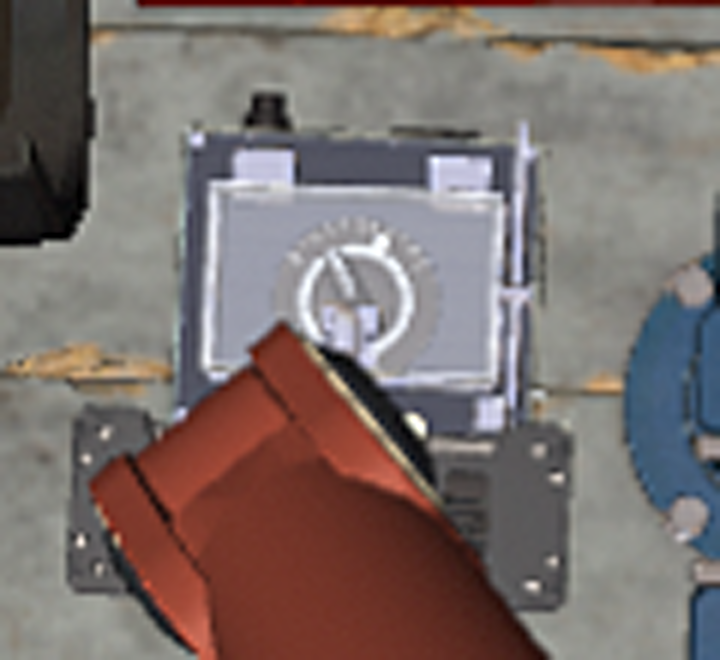

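The gripper body spans the bar symmetrically, at about x 80–570 in the crop. Next I press.

```bash
python3 -m crank '[[0,0.02,0.01,-0.07,0,0,0],[0,0.02,0.01,-0.12,0,0,0],[0,0.02,0.01,-0.15,0,0,0],[0,0.02,0.01,-0.17,0,0,0],[0,0.02,0.01,-0.175,0,0,0]]'
```

```text
time: 2.23
position: [0.4073, 0.2851, 0.0572]
tcp_rot: [[-1.0, 0.011, 0.001], [0.011, 1.0, -0.011], [-0.002, -0.011, -1.0]]
ft_force: [-0.1, -1.0, -0.0]
finger_gap: 0.0007
```

```bash
python3 -m crank '[[0,0,0,-0.02,0,0,0],[0,0,0,-0.04,0,0,0],[0,0,0,-0.05,0,0,0],[0,0,0,-0.05,0,0,0],[0,0,0,-0.05,0,0,0]]'
python3 - <<'E'
from h import *
print(arm.state()['ft_force'])
grab('side','s1');crop('s1','s1c',235,190,375,290,5.5)
E
```

```text
time: 2.65
position: [0.4073, 0.2851, 0.0522]
tcp_rot: [[-1.0, 0.011, 0.001], [0.011, 1.0, -0.011], [-0.002, -0.011, -1.0]]
ft_force: [0.6, -0.0, 0.5]
finger_gap: 0.0005
[ 0.61833813 -0.02814083  0.46600896]
```

View pics/s1c.png

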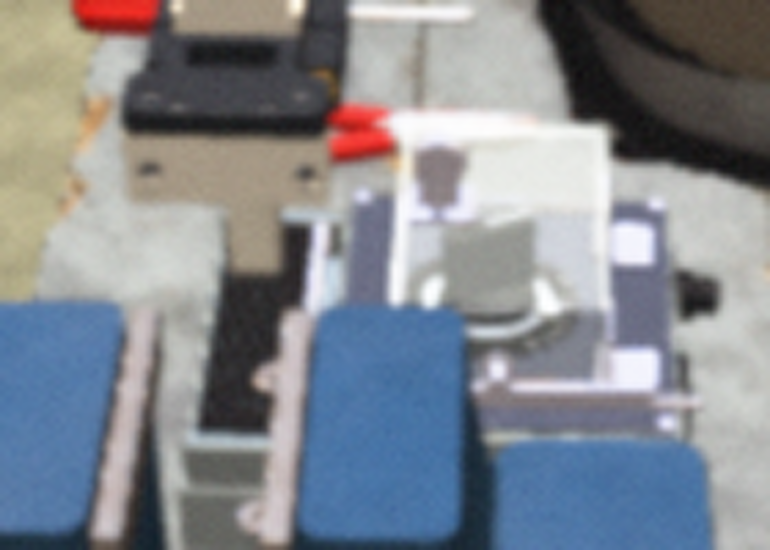

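Run:
```python
from h import *
d=np.load('pics/s1.npy')
T=lambda x,y:(235+x/5.5,190+y/5.5)
u,v=proj('side',arm.state()['position']);print('tcp crop',(u-235)*5.5,(v-190)*5.5)
for x,y in [(255,262),(240,262),(270,265),(255,285),(255,300),(255,330),(240,400),(275,240),(215,380),(60,230),(420,370)]:
    u,v=map(int,T(x,y));print(x,y,world('side',u,v,d[v,u]).round(4))
```

```text
tcp crop 259.2475360791219 328.5205501721298
255 262 [0.4073 0.2706 0.0961]
240 262 [0.4012 0.2684 0.0974]
270 265 [0.4139 0.2677 0.0956]
255 285 [0.4036 0.3051 0.0613]
255 300 [0.4047 0.292  0.0626]
255 330 [0.4063 0.271  0.0618]
240 400 [0.403  0.2307 0.0603]
275 240 [0.4147 0.2858 0.096 ]
215 380 [0.3942 0.2374 0.0629]
60 230 [ 0.3021  0.4353 -0.0026]
420 370 [0.475  0.1036 0.171 ]
```

Run:
```python
from h import *
s=arm.state();print(s['joint_positions'].round(3),s['position'],s['time'])
p,d=grab('side','s2');crop('s2','s2c',225,120,345,260,4.2)
d0=np.load('pics/s0.npy'); u,v=proj('side',[.1898,.6209,.1859]);print('start tcp px',u,v)
for v in range(224,246,2):print(v,[world('side',u,v,d[v,u]).round(3).tolist() for u in (278,282,286)])
```

```text
[-0.628  0.576 -0.049  2.001  0.067  0.571  0.835] [0.40735662 0.28516575 0.05219771] 2.7
start tcp px 206.90517070698422 129.96074479097874
224 [[0.41, 0.199, 0.176], [0.417, 0.199, 0.176], [0.425, 0.198, 0.177]]
226 [[0.409, 0.199, 0.171], [0.417, 0.199, 0.172], [0.425, 0.197, 0.173]]
228 [[0.402, 0.271, 0.119], [0.41, 0.267, 0.121], [0.403, 0.45, -0.001]]
230 [[0.402, 0.267, 0.116], [0.41, 0.269, 0.115], [0.411, 0.353, 0.058]]
232 [[0.401, 0.272, 0.107], [0.41, 0.267, 0.111], [0.412, 0.343, 0.06]]
234 [[0.402, 0.267, 0.106], [0.41, 0.267, 0.106], [0.413, 0.332, 0.062]]
236 [[0.401, 0.273, 0.097], [0.41, 0.269, 0.1], [0.413, 0.324, 0.062]]
238 [[0.401, 0.269, 0.095], [0.41, 0.267, 0.096], [0.414, 0.316, 0.062]]
240 [[0.397, 0.307, 0.063], [0.406, 0.309, 0.061], [0.414, 0.309, 0.062]]
242 [[0.397, 0.302, 0.061], [0.406, 0.301, 0.062], [0.415, 0.304, 0.06]]
244 [[0.398, 0.292, 0.063], [0.407, 0.295, 0.06], [0.415, 0.296, 0.06]]
```

View pics/s2c.png

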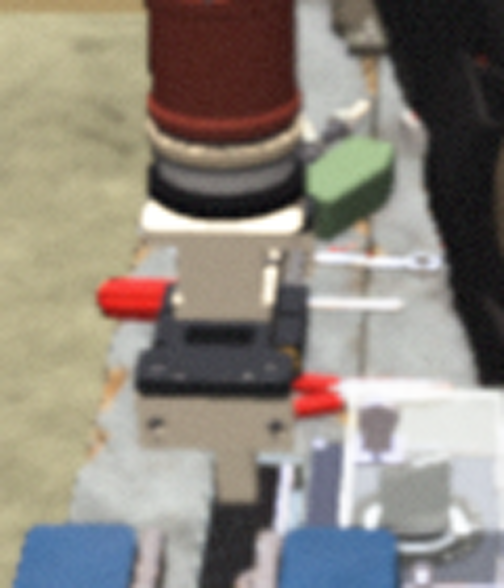

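Run:
```python
from h import *
d=np.load('pics/t1.npy')
S=lambda x,y:(230+x/6,190+y/6)
for x,y in [(85,430),(85,570),(555,450),(555,590),(100,500),(540,530)]:
    u,v=S(x,y);print(x,y,world('top',u,v,d[int(v),int(u)]).round(4))
z=.19
for x,y in [(82,406),(70,590),(572,425),(560,610)]:
    u,v=S(x,y);print(world('top',u,v,d[int(v),int(u)]).round(4),atz('top',u,v,.245).round(4))
s=np.load('pics/s0.npy')
im=cv2.imread('pics/s0.png');crop('s0','s0g',160,40,250,135,6)
for u,v in [(192,118),(195,122),(190,110),(212,110),(213,105)]: print(u,v,world('side',u,v,s[v,u]).round(3))
```

```text
85 430 [0.432  0.3742 0.2302]
85 570 [0.3793 0.3717 0.2331]
555 450 [0.4293 0.1964 0.2356]
555 590 [0.3768 0.1949 0.2288]
100 500 [0.4036 0.3363 0.4494]
540 530 [0.3992 0.2012 0.2361]
[ 0.4513  0.4111 -0.0054] [0.4404 0.3735 0.245 ]
[0.3665 0.412  0.0035] [0.3719 0.3753 0.245 ]
[ 0.4488  0.184  -0.0032] [0.4385 0.1905 0.245 ]
[0.3694 0.1929 0.2306] [0.3697 0.1932 0.245 ]
192 118 [0.17  0.562 0.243]
195 122 [0.177 0.561 0.233]
190 110 [0.168 0.56  0.264]
212 110 [0.198 0.664 0.224]
213 105 [0.202 0.666 0.237]
```

View pics/s0g.png

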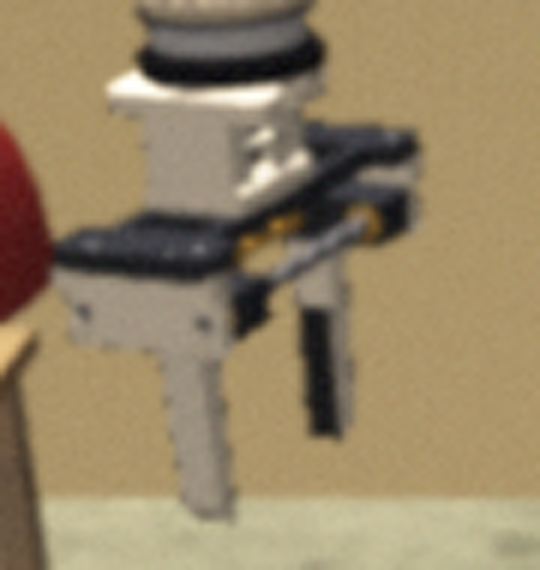

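The fingertips are about 40 mm higher than the reported z, both here and at the start. In x and y they agree with the report. I'll descend by feel.

```bash
python3 -m crank '[[0,0,0,-0.08,0,0,0],[0,0,0,-0.16,0,0,0],[0,0,0,-0.22,0,0,0],[0,0,0,-0.26,0,0,0],[0,0,0,-0.26,0,0,0]]'
python3 -m crank '[[0,0,0,-0.02,0,0,0],[0,0,0,-0.04,0,0,0],[0,0,0,-0.06,0,0,0],[0,0,0,-0.06,0,0,0],[0,0,0,-0.06,0,0,0]]'
```

```text
time: 3.17
position: [0.4064, 0.285, 0.0267]
tcp_rot: [[-1.0, 0.01, -0.0], [0.01, 1.0, -0.012], [0.0, -0.012, -1.0]]
ft_force: [-4.4, -0.5, 13.4]
finger_gap: 0.0005
time: 3.58
position: [0.4065, 0.2852, 0.0256]
tcp_rot: [[-1.0, 0.01, 0.001], [0.01, 1.0, -0.011], [-0.001, -0.011, -1.0]]
ft_force: [-8.6, -5.6, 44.2]
finger_gap: 0.0003
```

Run:
```python
from h import *
p,d=grab('side','s3');crop('s3','s3c',235,190,375,290,5.5)
d1=np.load('pics/s1.npy')
for n,q in(('before',d1),('now',d)):
    for y in (.34,.33,.25,.24,.235,.225):
        z=[]
        for x in np.linspace(.398,.415,6):
            u,v=map(int,np.round(proj('side',[x,y,.061]))); z.append(world('side',u,v,q[v,u])[2])
        print(n,y,np.median(z).round(4))
```

```text
before 0.34 0.1091
before 0.33 0.1023
before 0.25 0.063
before 0.24 0.1101
before 0.235 0.0612
before 0.225 0.0626
now 0.34 0.158
now 0.33 0.1503
now 0.25 0.0578
now 0.24 0.1073
now 0.235 0.0581
now 0.225 0.0577
```

View pics/s3c.png

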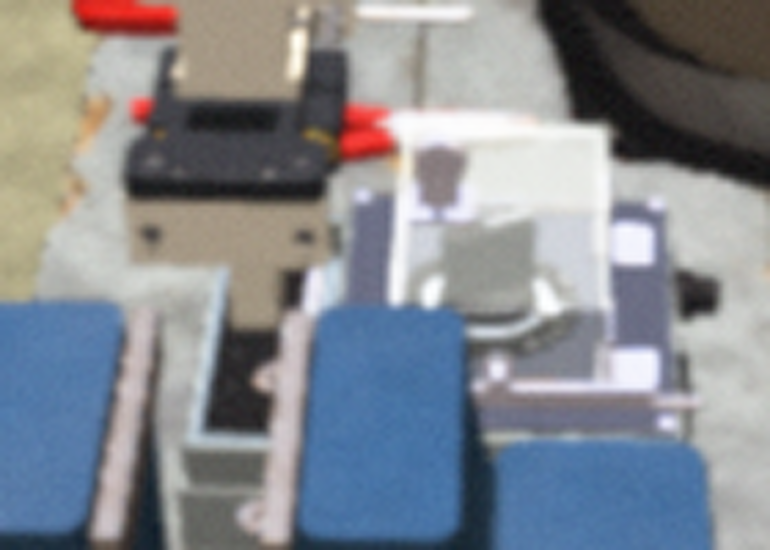

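Run:
```python
from h import *
fr=[arm.grab_frame('side')[1] for _ in range(4)]; d=np.mean(fr,0)
np.save('pics/s3m.npy',d)
def cloud(q):
    P=[]
    for v in range(225,275):
        for u in range(265,292):
            w=world('side',u,v,q[v,u])
            if .394<w[0]<.418 and .05<w[2]<.07 and .215<w[1]<.35: P.append(w)
    P=np.array(P); 
    return P
for n,q in (('b',np.load('pics/s1.npy')),('b2',np.load('pics/s2.npy')),('b0',np.load('pics/s0.npy')),('now',d)):
    P=cloud(q); 
    A=np.c_[np.ones(len(P)),P[:,0]-.406,P[:,1]-.284]; c,_,_,_=np.linalg.lstsq(A,P[:,2],rcond=None)
    print(n,len(P),c.round(4),'R',(c[0]-.066*c[2]).round(4),'L',(c[0]+.066*c[2]).round(4),P[:,1].min().round(3),P[:,1].max().round(3))
print(arm.state()['ft_force'])
```

```text
b 289 [ 0.0617 -0.0142  0.0032] R 0.0615 L 0.0619 0.215 0.347
b2 289 [ 0.0616 -0.0039 -0.0013] R 0.0617 L 0.0615 0.215 0.346Traceback (most recent call last):
  File "<stdin>", line 13, in <module>
  File "<stdin>", line 8, in cloud
  File "h.py", line 10, in world
    c=arm.camera_params(name); return np.array(c['position'])+np.array(c['rotation'])@(ray(c,u,v)*depth)
ValueError: time passes only in moves, steps and waits
```

```bash
python3 - <<'E'
import re
s=open('h.py').read()
s=s.replace("from station import arm\n","from station import arm\n_C={}\ndef CP(n):\n    if n not in _C: _C[n]=arm.camera_params(n)\n    return _C[n]\n",1)
a,b=s.split("def grab",1); b=b.replace("arm.camera_params(","CP(")
open('h.py','w').write(a+"def grab"+b)
E
cat > bar.py <<'E'
from h import *
def cloud(q):
    P=[world('side',u,v,q[v,u]) for v in range(225,275) for u in range(265,292)]
    P=np.array(P); x,y,z=P.T
    return P[(x>.394)&(x<.418)&(z>.05)&(z<.07)&(y>.215)&(y<.35)]
def rep(n,q):
    P=cloud(q); A=np.c_[np.ones(len(P)),P[:,0]-.406,P[:,1]-.284]; c,_,_,_=np.linalg.lstsq(A,P[:,2],rcond=None)
    print(n,len(P),c.round(4),'R',(c[0]-.066*c[2]).round(4),'L',(c[0]+.066*c[2]).round(4),P[:,1].min().round(3),P[:,1].max().round(3))
E
python3 - <<'E'
from bar import *
for n in('s1','s2','s3','s3m'): rep(n,np.load(f'pics/{n}.npy'))
s=arm.state();print(s['ft_force'],s['time'])
E
```

```text
s1 289 [ 0.0617 -0.0142  0.0032] R 0.0615 L 0.0619 0.215 0.347
s2 289 [ 0.0616 -0.0039 -0.0013] R 0.0617 L 0.0615 0.215 0.346
s3 210 [0.0589 0.2381 0.0228] R 0.0574 L 0.0604 0.215 0.318
s3m 198 [0.0584 0.2429 0.0133] R 0.0575 L 0.0593 0.215 0.318
[-8.4084974  -4.51754924 43.73990833] 3.8333
```

Run:
```python
from h import *
b=(np.load('pics/s1.npy')+np.load('pics/s2.npy'))/2; a=np.load('pics/s3m.npy')
V,U=np.mgrid[215:285,255:300]
for n,q in(('before',b),('after',a)):
    P=np.array([world('side',u,v,q[v,u]) for u,v in zip(U.ravel(),V.ravel())])
    print(n)
    for y0 in np.arange(.21,.36,.015):
        r=[]
        for x0 in np.arange(.380,.435,.006):
            m=(abs(P[:,0]-x0)<.003)&(abs(P[:,1]-y0)<.0075)&(P[:,2]<.08)
            r.append(round(1000*np.median(P[m,2]),1) if m.sum()>2 else None)
        print(y0.round(3),r)
# finger tip
for v in range(246,256):print(v,[world('side',u,v,a[v,u]).round(3).tolist() for u in (279,283)])
```

```text
before
0.21 [None, np.float64(46.8), np.float64(53.8), np.float64(50.3), np.float64(56.5), np.float64(57.2), np.float64(59.3), None, None, None]
0.225 [None, None, np.float64(61.4), np.float64(61.7), np.float64(61.9), np.float64(61.9), np.float64(61.1), None, None, None]
0.24 [None, np.float64(38.4), np.float64(61.6), np.float64(61.7), np.float64(62.0), None, None, None, None, None]
0.255 [None, np.float64(38.9), np.float64(61.6), np.float64(61.8), np.float64(61.9), np.float64(61.6), np.float64(62.1), None, None, None]
0.27 [None, np.float64(38.7), np.float64(61.5), np.float64(62.3), np.float64(62.4), np.float64(62.1), np.float64(61.2), None, np.float64(58.8), None]
0.285 [None, np.float64(38.4), np.float64(61.8), np.float64(62.2), np.float64(62.2), np.float64(61.8), np.float64(60.7), None, np.float64(58.8), None]
0.3 [None, np.float64(60.4), np.float64(61.2), np.float64(61.6), np.float64(61.8), np.float64(61.8), np.float64(61.9), np.float64(60.2), np.float64(58.8), None]
0.315 [None, None, np.float64(61.4), None, None, None, np.float64(61.7), np.float64(60.6), np.float64(58.9), np.f
[... 1385 characters left out ...]
38.8), np.float64(38.9), None, None, None, None, None, None, np.float64(39.3), np.float64(39.5)]
0.345 [None, np.float64(39.0), None, None, None, None, None, None, np.float64(39.7), np.float64(46.9)]
246 [[0.402, 0.269, 0.073], [0.411, 0.269, 0.074]]
247 [[0.402, 0.27, 0.07], [0.411, 0.27, 0.071]]
248 [[0.402, 0.27, 0.068], [0.411, 0.27, 0.068]]
249 [[0.402, 0.274, 0.062], [0.411, 0.271, 0.065]]
250 [[0.401, 0.281, 0.054], [0.41, 0.275, 0.059]]
251 [[0.401, 0.276, 0.055], [0.41, 0.272, 0.059]]
252 [[0.402, 0.273, 0.055], [0.41, 0.27, 0.057]]
253 [[0.402, 0.268, 0.056], [0.411, 0.265, 0.058]]
254 [[0.402, 0.265, 0.055], [0.411, 0.262, 0.058]]
255 [[0.403, 0.261, 0.056], [0.411, 0.258, 0.059]]
```

The bar goes down evenly left to right, but its middle reads only about 5 mm down. The tilted bar is meeting the rear edge of the fingertip. I'll press again slightly further forward, so that the rear edge bears on the bar's middle.

```bash
python3 -m crank '[[0,0,0,0.08,0,0,0],[0,-0.03,0,0.16,0,0,0],[0,-0.07,0,0.16,0,0,0],[0,-0.07,0,0.1,0,0,0],[0,-0.07,0,0.05,0,0,0]]'
python3 -m crank '[[0,0,0,-0.02,0,0,0],[0,0,0,-0.04,0,0,0],[0,0,0,-0.06,0,0,0],[0,0,0,-0.08,0,0,0],[0,0,0,-0.08,0,0,0]]'
```

```text
time: 4.25
position: [0.3985, 0.285, 0.0293]
tcp_rot: [[-1.0, 0.01, -0.0], [0.01, 1.0, -0.012], [0.0, -0.012, -1.0]]
ft_force: [-2.0, 1.4, 4.1]
finger_gap: 0.0009
time: 4.67
position: [0.3983, 0.2852, 0.0236]
tcp_rot: [[-1.0, 0.01, -0.0], [0.01, 1.0, -0.012], [0.0, -0.012, -1.0]]
ft_force: [-5.2, -3.3, 30.1]
finger_gap: 0.0004
```

```bash
python3 -m crank '[[0,0,0,-0.02,0,0,0],[0,0,0,-0.03,0,0,0],[0,0,0,-0.03,0,0,0],[0,0,0,-0.03,0,0,0],[0,0,0,-0.03,0,0,0]]'
cat > cells.py <<'E'
from h import *
def run(n,a):
    V,U=np.mgrid[215:285,255:300]
    P=np.array([world('side',u,v,a[v,u]) for u,v in zip(U.ravel(),V.ravel())]); print(n)
    for y0 in (.225,.24,.255,.27,.285,.3,.315,.33):
        r=[]
        for x0 in np.arange(.386,.425,.006):
            m=(abs(P[:,0]-x0)<.003)&(abs(P[:,1]-y0)<.0075)&(P[:,2]<.08)
            r.append(float(round(1000*np.median(P[m,2]),1)) if m.sum()>2 else None)
        print(y0,r)
E
python3 - <<'E'
from cells import *
run('p2',np.mean([arm.grab_frame('side')[1] for _ in range(3)],0)); print(arm.state()['ft_force'],arm.state()['time'])
E
```

```text
time: 5.08
position: [0.3983, 0.2852, 0.0234]
tcp_rot: [[-1.0, 0.01, 0.0], [0.01, 1.0, -0.012], [-0.0, -0.012, -1.0]]
ft_force: [-6.2, -4.4, 34.3]
finger_gap: 0.0007
p2
0.225 [None, 53.0, 55.0, 56.3, 59.1, 59.5, None]
0.24 [39.4, 53.1, 55.3, 57.2, 59.1, None, None]
0.255 [39.0, 53.0, 55.3, 56.2, 58.6, 59.4, None]
0.27 [39.3, 65.8, 66.7, 59.4, 57.8, 58.3, None]
0.285 [38.9, 53.2, None, 67.8, 57.5, 58.9, None]
0.3 [38.6, None, None, 56.6, 57.5, 58.7, 59.1]
0.315 [None, None, None, 56.1, 57.0, 58.6, 59.1]
0.33 [None, None, None, None, None, None, 58.9]
[-5.77517981 -2.79386294 34.43004793] 5.2333
```

Both presses end at the same tilt, even along the bar, with 30 N or more at the firm stop. So the bar is fully down. I'll let it go and move to the tab.

```bash
python3 -m crank '[[0,0,0,0.2,0,0,0],[0.1,0,0,0.5,0,0,0],[0.2,0,0,0.8,0,0,0],[0.4,0.2,0,1,0,0,0],[0.43,0.5,-0.02,1,0,0,0]]'
python3 -m crank '[[0.43,0.1,0,0.2,0,0,0],[0.43,0.25,0,0.25,0,0,0],[0.43,0.34,-0.02,0.25,0,0,0],[0.43,0.34,-0.02,0.25,0,0,0],[0.43,0.34,-0.02,0.25,0,0,0]]'
python3 - <<'E'
from h import *
grab('side','s4');crop('s4','s4c',245,120,375,260,4.2)
grab('top','t4');crop('t4','t4c',230,180,350,300,5)
u,v=proj('side',arm.state()['position']);print((u-245)*4.2,(v-120)*4.2)
from bar import rep
rep('bar',np.load('pics/s4.npy'))
E
```

```text
time: 5.65
position: [0.448, 0.2859, 0.1265]
tcp_rot: [[-1.0, 0.005, 0.003], [0.005, 1.0, -0.008], [-0.003, -0.008, -1.0]]
ft_force: [0.5, 1.6, -0.0]
finger_gap: 0.0225
time: 6.07
position: [0.481, 0.2828, 0.1495]
tcp_rot: [[-1.0, 0.006, -0.001], [0.006, 1.0, -0.01], [0.001, -0.01, -1.0]]
ft_force: [-0.7, 0.1, 0.8]
finger_gap: 0.0397
298.1587125320641 389.0355714754502
bar 361 [ 0.0617 -0.0115 -0.0028] R 0.0619 L 0.0615 0.215 0.35
```

View pics/s4c.png

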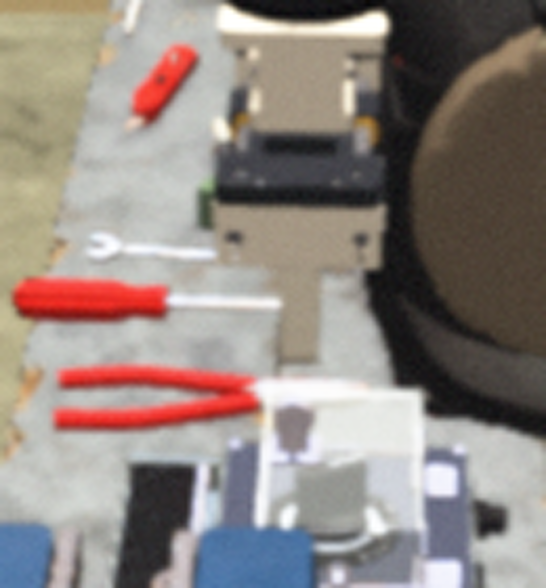

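View pics/t4c.png

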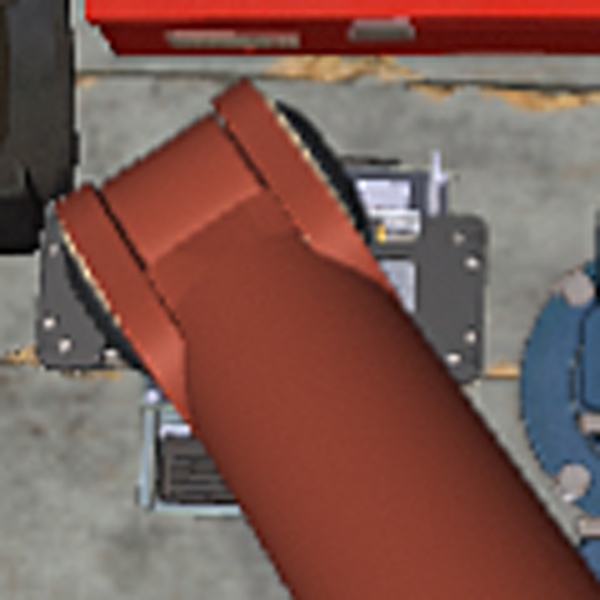

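Run:
```python
from h import *
def aty(u,v,y):
    c=CP('side'); r=np.array(c['rotation'])@ray(c,u,v); p=np.array(c['position']); return (p+r*(y-p[1])/r[1]).round(4)
f=lambda x,y:(245+(x+.5)/4.2-.5,120+(y+.5)/4.2-.5)
d=np.load('pics/s4.npy')
for v in range(196,210): print(v,[world('side',u,v,d[v,u]).round(3).tolist() for u in (315,318)])
print('tip',aty(*f(298,362),.25),aty(*f(298,362),.263))
print('disc',aty(*f(296,428),.278), 'top',aty(*f(296,405),.278),'bot',aty(*f(296,452),.278))
```

```text
196 [[0.479, 0.246, 0.212], [0.484, 0.248, 0.21]]
197 [[0.479, 0.245, 0.21], [0.484, 0.247, 0.209]]
198 [[0.479, 0.245, 0.207], [0.494, -0.616, 0.714]]
199 [[0.479, 0.249, 0.203], [0.484, 0.245, 0.206]]
200 [[0.479, 0.249, 0.201], [0.484, 0.248, 0.202]]
201 [[0.479, 0.248, 0.199], [0.484, 0.247, 0.2]]
202 [[0.479, 0.247, 0.197], [0.484, 0.247, 0.197]]
203 [[0.479, 0.247, 0.195], [0.485, 0.247, 0.195]]
204 [[0.479, 0.248, 0.192], [0.485, 0.249, 0.192]]
205 [[0.479, 0.247, 0.19], [0.485, 0.248, 0.19]]
206 [[0.479, 0.256, 0.183], [0.485, 0.252, 0.185]]
207 [[0.473, 0.552, -0.001], [0.481, 0.553, -0.001]]
208 [[0.473, 0.546, -0.0], [0.481, 0.553, -0.004]]
209 [[0.473, 0.545, -0.003], [0.481, 0.54, 0.0]]
tip [0.4798 0.25   0.1868] [0.4796 0.263  0.1789]
disc [0.4786 0.278  0.1316] top [0.4785 0.278  0.1451] bot [0.4788 0.278  0.1174]
```

The tips are at z ≈ 0.186 and the disc's centre at about 0.134, both in the side camera's frame, and they line up in x. I'll descend 68 mm and then close.

```bash
python3 -m crank '[[0.43,0,0,-0.2,0,0,0],[0.43,0,0,-0.4,0,0,0],[0.43,0,0,-0.58,0,0,0],[0.43,0,0,-0.68,0,0,0],[0.43,0,0,-0.68,0,0,0]]'
python3 -m crank '[[0.2,0,0,0,0,0,0],[0,0,0,0,0,0,0],[0,0,0,0,0,0,0],[0,0,0,0,0,0,0],[0,0,0,0,0,0,0]]' 15
python3 - <<'E'
from h import *
grab('side','s5');crop('s5','s5c',265,170,375,270,5.5)
E
```

```text
time: 6.58
position: [0.4774, 0.2832, 0.0831]
tcp_rot: [[-1.0, 0.002, -0.005], [0.002, 1.0, -0.012], [0.005, -0.012, -1.0]]
ft_force: [-5.7, -3.9, 14.0]
finger_gap: 0.0399
time: 7.0
position: [0.4774, 0.2827, 0.0833]
tcp_rot: [[-1.0, 0.002, -0.005], [0.002, 1.0, -0.013], [0.005, -0.013, -1.0]]
ft_force: [-1.8, -4.2, 6.7]
finger_gap: 0.0111
```

View pics/s5c.png

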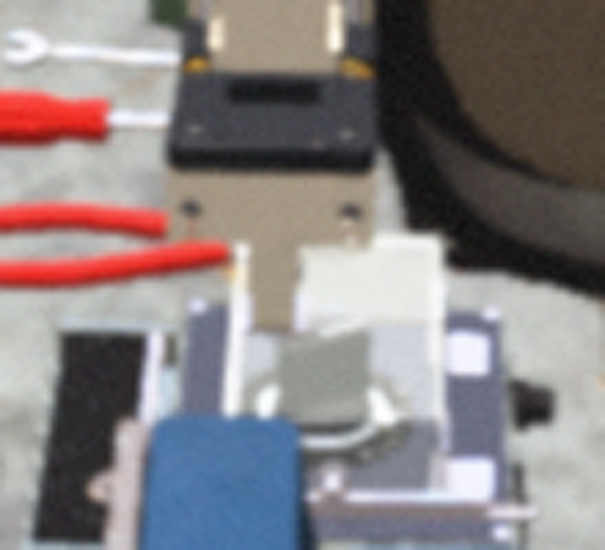

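Gripped (gap 11 mm). I'll swing along the arc.

```bash
python3 -m crank '[[0,0.067,0,0.061,0,0,0],[0,0.14,0,0.114,0,0,0],[0,0.218,0,0.161,0,0,0],[0,0.3,0,0.199,0,0,0],[0,0.385,-0.005,0.228,0,0,0]]' 12
python3 - <<'E'
from h import *
print(arm.state()['position']-np.array([.4774,.2827,.0833]))
grab('side','s6');crop('s6','s6c',265,170,375,270,5.5)
E
```

```text
time: 7.47
position: [0.5118, 0.2815, 0.1064]
tcp_rot: [[-1.0, 0.002, -0.015], [0.002, 1.0, -0.016], [0.015, -0.016, -1.0]]
ft_force: [-6.7, 0.2, 6.8]
finger_gap: 0.0104
[ 0.03442691 -0.00116068  0.02314578]
```

View pics/s6c.png

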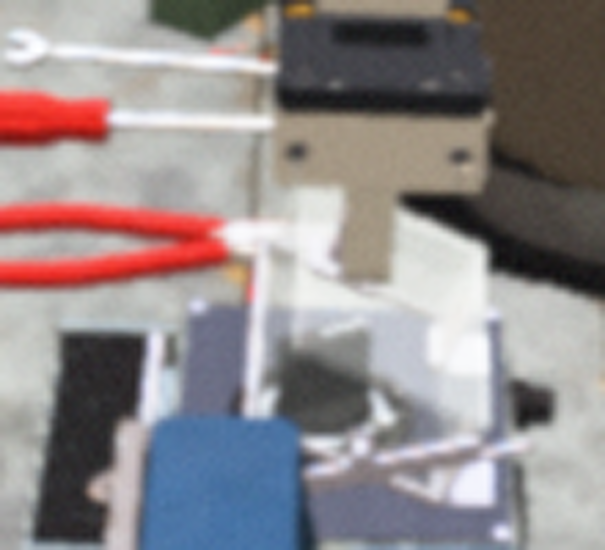

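```bash
python3 -m crank '[[0,0.129,-0.002,0.04,0,0,0],[0,0.219,-0.004,0.055,0,0,0],[0,0.309,-0.005,0.058,0,0,0],[0,0.4,-0.006,0.052,0,0,0],[0,0.49,-0.008,0.035,0,0,0]]'
python3 - <<'E'
from h import *
print(arm.state()['position']-np.array([.4774,.2827,.0833]))
E
```

```text
time: 7.93
position: [0.5647, 0.2808, 0.1104]
tcp_rot: [[-1.0, 0.004, -0.011], [0.004, 1.0, -0.014], [0.011, -0.014, -1.0]]
ft_force: [-2.3, 1.5, -1.6]
finger_gap: 0.0099
[ 0.08733388 -0.00187842  0.02713745]
```

```bash
python3 -m crank '[[0,0.11,-0.002,-0.045,0,0,0],[0,0.193,-0.003,-0.082,0,0,0],[0,0.271,-0.004,-0.127,0,0,0],[0,0.345,-0.005,-0.179,0,0,0],[0,0.413,-0.006,-0.238,0,0,0]]'
python3 - <<'E'
from h import *
print(arm.state()['position']-np.array([.4774,.2827,.0833]))
grab('side','s7');crop('s7','s7c',265,150,375,270,5)
E
```

```text
time: 8.35
position: [0.6076, 0.2803, 0.0867]
tcp_rot: [[-1.0, 0.004, -0.009], [0.004, 1.0, -0.014], [0.009, -0.014, -1.0]]
ft_force: [-1.8, 1.9, 1.4]
finger_gap: 0.0097
[ 0.13016715 -0.00243235  0.00340643]
```

View pics/s7c.png

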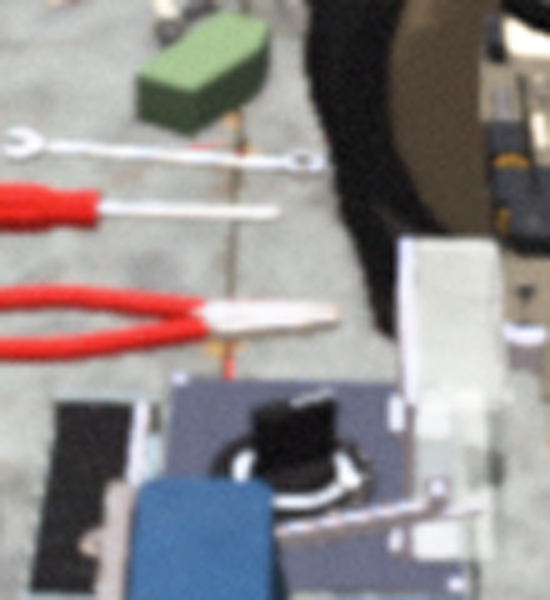

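```bash
python3 -m crank '[[0,0.047,0,-0.066,0,0,0],[0,0.075,0,-0.102,0,0,0],[0,0.1,0,-0.135,0,0,0],[0,0.11,0,-0.15,0,0,0],[0,0.11,0,-0.15,0,0,0]]'
python3 - <<'E'
from h import *
print(arm.state()['position']-np.array([.4774,.2827,.0833]))
grab('side','s8');crop('s8','s8c',265,150,375,270,5)
E
```

```text
time: 8.82
position: [0.6208, 0.2801, 0.0704]
tcp_rot: [[-1.0, 0.005, -0.006], [0.005, 1.0, -0.013], [0.006, -0.013, -1.0]]
ft_force: [0.2, 1.0, 1.6]
finger_gap: 0.0095
[ 0.14344037 -0.00256087 -0.01286385]
```

View pics/s8c.png

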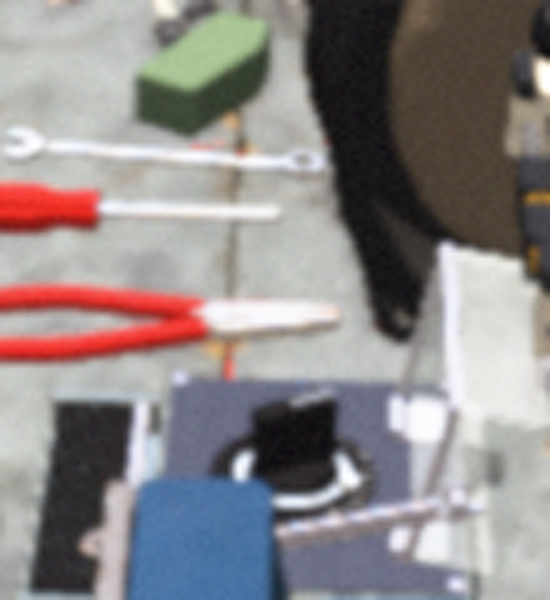

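The cover leans past vertical and the stay pin is in its step. I'll ease it back slowly onto the stay.

```bash
python3 -m crank '[[0,-0.02,0,0.03,0,0,0],[0,-0.04,0,0.05,0,0,0],[0,-0.06,0,0.075,0,0,0],[0,-0.075,0,0.092,0,0,0],[0,-0.085,0,0.105,0,0,0]]'
python3 - <<'E'
from h import *
grab('side','s9');crop('s9','s9c',265,150,375,270,5)
E
```

```text
time: 9.28
position: [0.6121, 0.2802, 0.0817]
tcp_rot: [[-1.0, 0.005, -0.006], [0.005, 1.0, -0.013], [0.006, -0.013, -1.0]]
ft_force: [1.5, 2.1, 0.3]
finger_gap: 0.0103
```

View pics/s9c.png

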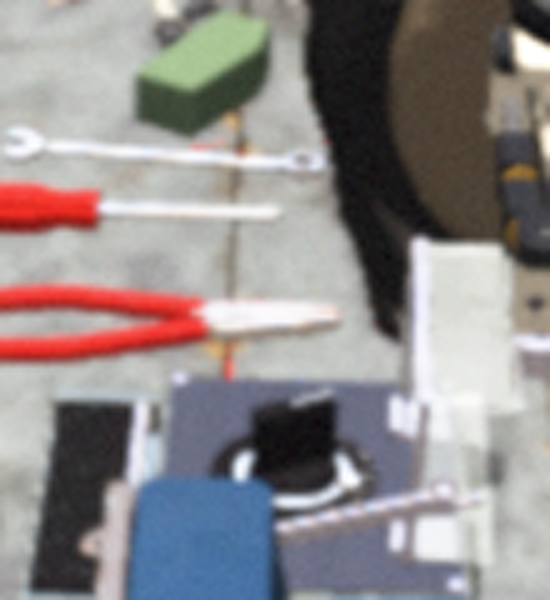

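The contact force has reversed, so the cover now rests on the stay. I'll open and back off upwards.

```bash
python3 -m crank '[[0.15,0.01,0,0,0,0,0],[0.3,0.01,0,0,0,0,0],[0.4,0.01,0,0,0,0,0],[0.43,0.01,0,0,0,0,0],[0.43,0.01,0,0,0,0,0]]'
python3 -m crank '[[0.43,0,0,0.2,0,0,0],[0.43,0,0,0.5,0,0,0],[0.43,0,0,0.8,0,0,0],[0.43,-0.1,0,1,0,0,0],[0.43,-0.4,0,1,0,0,0]]'
python3 -m crank '[[0.43,-0.1,0,0.2,0,0,0],[0.43,-0.3,0.2,0.2,0,0,0],[0.43,-0.6,0.5,0.2,0,0,0],[0.43,-0.9,0.9,0.2,0,0,0],[0.43,-1,1,0.2,0,0,0]]'
python3 -m crank '[[0.43,-0.3,0.1,0,0,0,0],[0.43,-0.7,0.3,0,0,0,0],[0.43,-0.9,0.5,0,0,0,0],[0.43,-0.9,0.5,0,0,0,0],[0.43,-0.9,0.5,0,0,0,0]]'
python3 - <<'E'
from h import *
grab('top','t9');crop('t9','t9c',250,190,330,290,6)
grab('side','s10');crop('s10','s10c',265,150,375,270,5)
E
```

```text
time: 9.75
position: [0.6126, 0.2796, 0.0814]
tcp_rot: [[-1.0, 0.005, -0.007], [0.005, 1.0, -0.014], [0.007, -0.014, -1.0]]
ft_force: [0.5, -0.6, 0.4]
finger_gap: 0.036
time: 10.17
position: [0.5788, 0.2794, 0.186]
tcp_rot: [[-1.0, 0.01, 0.005], [0.01, 1.0, -0.01], [-0.006, -0.01, -1.0]]
ft_force: [0.6, 0.8, 1.3]
finger_gap: 0.04
time: 10.58
position: [0.4743, 0.3842, 0.2063]
tcp_rot: [[-1.0, 0.004, 0.003], [0.004, 1.0, -0.007], [-0.003, -0.007, -1.0]]
ft_force: [-0.9, 1.2, 0.3]
finger_gap: 0.0398
time: 11.0
position: [0.382, 0.4358, 0.2064]
tcp_rot: [[-1.0, -0.001, 0.002], [-0.001, 1.0, -0.006], [-0.002, -0.006, -1.0]]
ft_force: [0.2, -0.2, 0.8]
finger_gap: 0.0401
```

View pics/t9c.png

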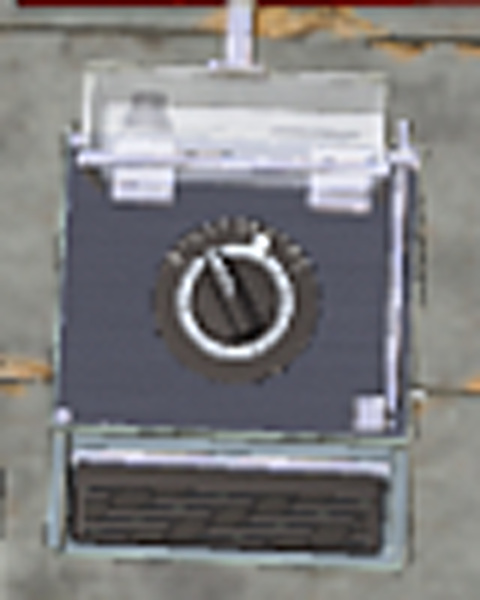

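View pics/s10c.png

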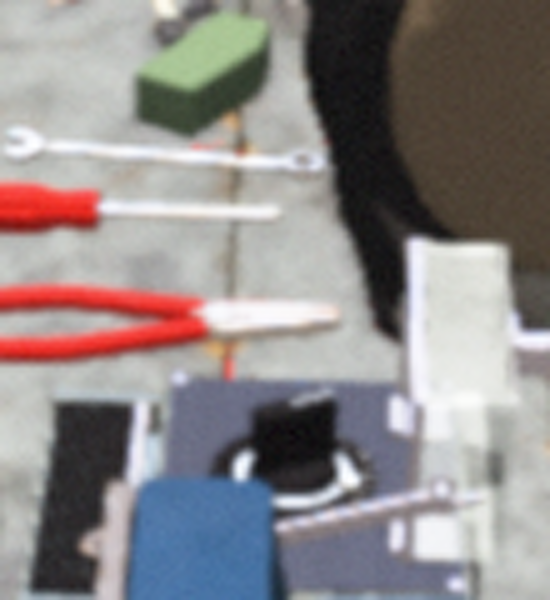

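The cover stands propped on its own. Next I measure the knob and tab up close.

Run:
```python
from h import *
crop('t9','t9k',273,222,307,258,16)
```

```text
(no output)
```

View pics/t9k.png

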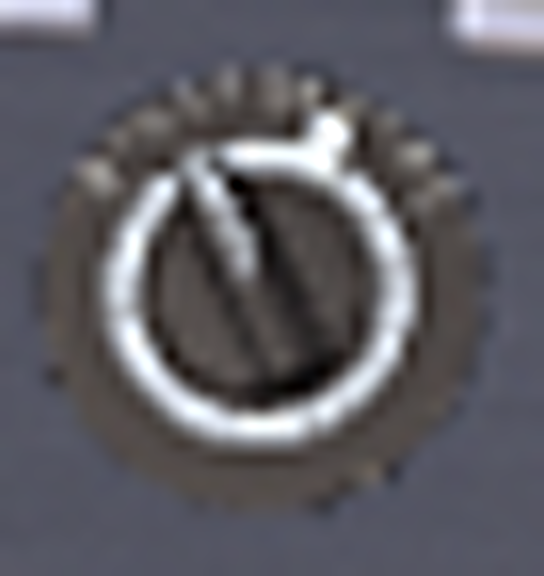

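Run:
```python
from h import *
O=lambda x:(273+(x[0]+.5)/16-.5,222+(x[1]+.5)/16-.5)
c=atz('top',*O((260,290)),.072);t=atz('top',*O((331,135)),.078);p1=atz('top',*O((200,165)),.109);p2=atz('top',*O((246,268)),.109);d=p1-p2
print('centre',c,'tab',t,'p1',p1,'p2',p2)
a=lambda v:np.arctan2(-v[1],v[0])
print('tab ang(world cw)',a(t-c),'pointer',a(d),'from centre',a(p1-c), np.linalg.norm((t-c)[:2]),np.linalg.norm((p1-c)[:2]))
print(arm.state()['position'],arm.state()['joint_positions'])
```

```text
centre [0.4984571  0.28301615 0.072     ] tab [0.52363349 0.27193117 0.078     ] p1 [0.51495912 0.2911993  0.109     ] p2 [0.49873846 0.28335646 0.109     ]
tab ang(world cw) 0.4147523510072118 pointer -0.4503683288700154 from centre -0.46035254833225175 0.02750867880346062 0.018419566078203616
[0.38546219 0.43310101 0.20621878] [-0.83391848  0.48889611 -0.081428    1.60230088  0.05300619  1.0564051
  0.6332363 ]
```

```bash
python3 -m crank '[[0.43,0.2,-0.2,0,0,0,0.03],[0.43,0.4,-0.5,0,0,0,0.06],[0.43,0.6,-0.8,0,0,0,0.095],[0.43,0.8,-1,0,0,0,0.13],[0.43,1,-1,0,0,0,0.145]]'
python3 - <<'E'
from h import *
d=np.load('pics/t0.npy')
for v in range(190,240,6): print(v,[world('top',u,v,d[v,u]).round(3).tolist() for u in (238,241,244,247)])
E
```

```text
time: 11.52
position: [0.4897, 0.324, 0.2063]
tcp_rot: [[-0.903, -0.429, 0.008], [-0.429, 0.903, -0.012], [-0.002, -0.014, -1.0]]
ft_force: [0.1, -0.3, -0.5]
finger_gap: 0.0401
190 [[0.631, 0.426, 0.049], [0.629, 0.416, 0.062], [0.632, 0.41, 0.045], [0.641, 0.409, -0.001]]
196 [[0.616, 0.426, 0.043], [0.612, 0.415, 0.064], [0.612, 0.406, 0.066], [0.625, 0.409, -0.003]]
202 [[0.598, 0.424, 0.053], [0.597, 0.415, 0.058], [0.595, 0.405, 0.073], [0.608, 0.408, -0.005]]
208 [[0.579, 0.421, 0.066], [0.581, 0.414, 0.059], [0.578, 0.403, 0.076], [0.59, 0.407, -0.002]]
214 [[0.562, 0.419, 0.075], [0.56, 0.408, 0.093], [0.561, 0.401, 0.088], [0.574, 0.406, -0.002]]
220 [[0.531, 0.398, 0.198], [0.541, 0.403, 0.123], [0.543, 0.398, 0.104], [0.557, 0.406, -0.003]]
226 [[0.517, 0.397, 0.198], [0.521, 0.396, 0.159], [0.539, 0.413, -0.001], [0.54, 0.405, -0.003]]
232 [[0.522, 0.429, 0.0], [0.522, 0.421, -0.002], [0.522, 0.412, 0.001], [0.523, 0.404, -0.002]]
238 [[0.506, 0.429, -0.005], [0.505, 0.42, 0.001], [0.506, 0.412, -0.0], [0.506, 0.403, -0.0]]
```

```bash
python3 -m crank '[[0.43,0.05,-0.2,0,0,0,0.004],[0.43,0.09,-0.41,0,0,0,0.004],[0.43,0.09,-0.41,-0.2,0,0,0.004],[0.43,0.09,-0.41,-0.5,0,0,0.004],[0.43,0.09,-0.41,-0.7,0,0,0.004]]'
python3 -m crank '[[0.43,0,0,-0.1,0,0,0],[0.43,0,0,-0.2,0,0,0],[0.43,0,0,-0.2,0,0,0],[0.43,0,0,-0.2,0,0,0],[0.43,0,0,-0.2,0,0,0]]'
python3 - <<'E'
from h import *
print(arm.state()['position'])
grab('side','s11');crop('s11','s11c',255,140,375,260,5)
E
```

```text
time: 11.93
position: [0.5001, 0.2793, 0.1346]
tcp_rot: [[-0.901, -0.435, 0.008], [-0.435, 0.9, -0.014], [-0.001, -0.016, -1.0]]
ft_force: [-0.8, -0.2, 0.2]
finger_gap: 0.0402
time: 12.35
position: [0.5012, 0.2795, 0.1155]
tcp_rot: [[-0.901, -0.434, 0.01], [-0.434, 0.901, -0.013], [-0.003, -0.016, -1.0]]
ft_force: [0.3, -0.6, 0.5]
finger_gap: 0.0403
[0.50117062 0.27945211 0.11550961]
```

View pics/s11c.png

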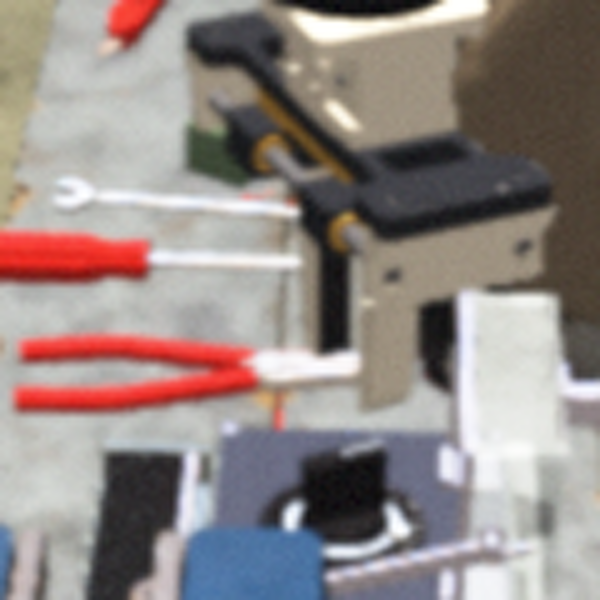

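Run:
```python
from h import *
d=np.load('pics/s11.npy')
f=lambda x,y:(int(255+x/5),int(140+y/5))
for x,y in [(385,400),(385,395),(400,320),(385,297),(450,285),(500,280),(535,270),(540,215),(480,300),(530,300),(475,320)]:
    u,v=f(x,y);print(x,y,world('side',u,v,d[v,u]).round(3))
```

```text
385 400 [0.513 0.246 0.157]
385 395 [0.513 0.248 0.158]
400 320 [0.518 0.244 0.195]
385 297 [0.51  0.191 0.238]
450 285 [0.534 0.2   0.237]
500 280 [0.553 0.21  0.234]
535 270 [0.567 0.217 0.234]
540 215 [0.567 0.211 0.261]
480 300 [0.554 0.336 0.151]
530 300 [0.576 0.335 0.152]
475 320 [0.551 0.317 0.152]
```

The body bottom is 82 mm above the tips, so it clears the cover top (0.152) by about 18 mm when lowered. I'll descend and pinch.

```bash
python3 -m crank '[[0.43,-0.03,0.035,0,0,0,0.003],[0.43,-0.03,0.035,-0.2,0,0,0.003],[0.43,-0.03,0.035,-0.4,0,0,0.003],[0.43,-0.03,0.035,-0.6,0,0,0.003],[0.43,-0.03,0.035,-0.63,0,0,0.003]]'
python3 - <<'E'
from h import *
grab('side','s12');crop('s12','s12c',255,160,375,260,5)
E
```

```text
time: 12.82
position: [0.4961, 0.2826, 0.0505]
tcp_rot: [[-0.896, -0.444, 0.006], [-0.444, 0.896, -0.015], [0.001, -0.016, -1.0]]
ft_force: [0.2, 0.7, -0.8]
finger_gap: 0.04
```

View pics/s12c.png

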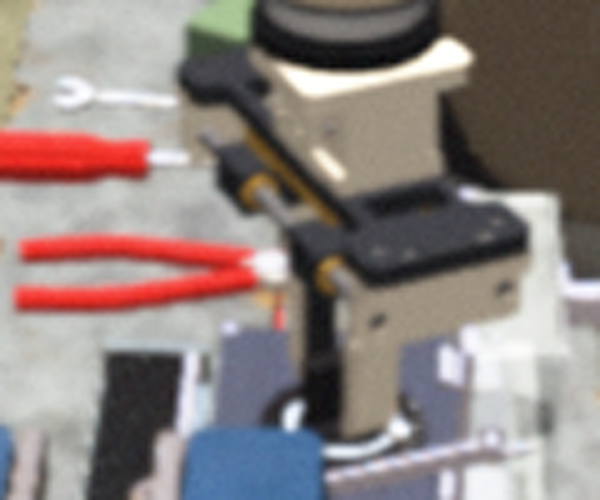

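```bash
python3 -m crank '[[0.3,0.02,0,0,0,0,0.003],[0.15,0.02,0,0,0,0,0.003],[0,0.02,0,0,0,0,0.003],[0,0.02,0,0,0,0,0.003],[0,0.02,0,0,0,0,0.003]]' 25
python3 -m crank '[[0,0,0,0,0,0,-0.02],[0,0,0,0,0,0,-0.05],[0,0,0,0,0,0,-0.08],[0,0,0,0,0,0,-0.11],[0,0,0,0,0,0,-0.14]]' 25
```

```text
time: 13.28
position: [0.4994, 0.283, 0.0523]
tcp_rot: [[-0.892, -0.452, 0.009], [-0.452, 0.892, -0.014], [-0.002, -0.016, -1.0]]
ft_force: [-1.0, 0.5, 3.8]
finger_gap: 0.0117
time: 13.7
position: [0.4994, 0.282, 0.0523]
tcp_rot: [[-1.0, -0.024, 0.002], [-0.024, 1.0, -0.017], [-0.002, -0.017, -1.0]]
ft_force: [0.4, -2.7, -1.3]
finger_gap: 0.0115
```

```bash
python3 -m crank '[[0,0,0,0,0,0,-0.03],[0,0,0,0,0,0,-0.06],[0,0,0,0,0,0,-0.09],[0,0,0,0,0,0,-0.12],[0,0,0,0,0,0,-0.14]]' 25
python3 -m crank '[[0,0,0,0,0,0,0],[0,0,0,0,0,0,0],[0,0,0,0,0,0,0],[0,0,0,0,0,0,0],[0,0,0,0,0,0,0]]' 25
python3 - <<'E'
from h import *
s=arm.state();print(np.arctan2(s['tcp_rot'][0][1],s['tcp_rot'][1][1]),s['position'],s['ft_torque'],s['ft_force'])
grab('side','s13');crop('s13','s13c',255,160,375,260,5)
E
```

```text
time: 14.12
position: [0.4989, 0.281, 0.0523]
tcp_rot: [[-0.913, 0.408, -0.007], [0.408, 0.913, -0.018], [-0.001, -0.019, -1.0]]
ft_force: [-0.4, -1.7, 0.0]
finger_gap: 0.0116
time: 14.53
position: [0.4989, 0.2809, 0.0523]
tcp_rot: [[-0.913, 0.408, -0.007], [0.408, 0.913, -0.018], [-0.001, -0.019, -1.0]]
ft_force: [-0.3, -0.8, -1.7]
finger_gap: 0.0116
0.4198867107708133 [0.49889835 0.28094359 0.05234701] [ 0.19113847 -0.09120572  0.01272085] [-0.33241456 -0.76987983 -1.71293057]
```

View pics/s13c.png

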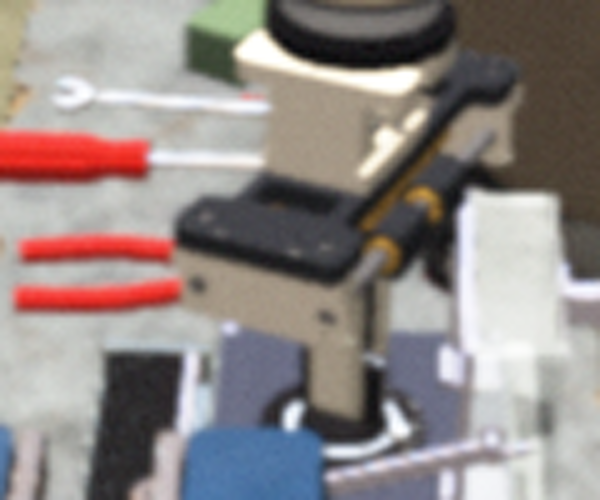

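The knob has turned and the cover is still up. I'll release, rise and look.

```bash
python3 -m crank '[[0.1,0,0,0,0,0,0],[0.2,0,0,0,0,0,0],[0.3,0,0,0,0,0,0],[0.35,0,0,0,0,0,0],[0.35,0,0,0,0,0,0]]'
python3 -m crank '[[0.35,0,0,0.1,0,0,0],[0.35,0,0,0.3,0,0,0],[0.35,0,0,0.6,0,0,0],[0.35,0,0,0.9,0,0,0],[0.35,0,0,1,0,0,0]]'
python3 -m crank '[[0.35,-0.1,0,0.3,0,0,0.03],[0.35,-0.4,0.1,0.5,0,0,0.06],[0.35,-0.7,0.4,0.5,0,0,0.09],[0.35,-0.9,0.8,0.5,0,0,0.12],[0.35,-1,1,0.5,0,0,0.13]]'
python3 -m crank '[[0.35,-0.1,0.2,0,0,0,0],[0.35,-0.2,0.5,0,0,0,0],[0.35,-0.2,0.7,0,0,0,0],[0.35,-0.2,0.7,0,0,0,0],[0.35,-0.2,0.7,0,0,0,0]]'
python3 - <<'E'
from h import *
grab('top','t14');crop('t14','t14k',273,222,307,258,16);crop('t14','t14c',240,180,340,290,5.4)
grab('side','s14')
E
```

```text
time: 15.0
position: [0.499, 0.2813, 0.0526]
tcp_rot: [[-0.913, 0.407, -0.006], [0.407, 0.913, -0.017], [-0.001, -0.018, -1.0]]
ft_force: [0.3, 0.2, -0.2]
finger_gap: 0.0313
time: 15.42
position: [0.5017, 0.2827, 0.1578]
tcp_rot: [[-0.913, 0.407, 0.001], [0.407, 0.913, -0.013], [-0.006, -0.011, -1.0]]
ft_force: [0.7, 0.4, -0.4]
finger_gap: 0.0328
time: 15.83
position: [0.3982, 0.3865, 0.209]
tcp_rot: [[-1.0, 0.003, 0.005], [0.003, 1.0, -0.007], [-0.005, -0.007, -1.0]]
ft_force: [-1.3, 0.9, -0.1]
finger_gap: 0.0325
time: 16.25
position: [0.3774, 0.457, 0.2087]
tcp_rot: [[-1.0, 0.001, 0.005], [0.001, 1.0, -0.008], [-0.005, -0.008, -1.0]]
ft_force: [-1.1, 0.1, -0.4]
finger_gap: 0.0329
```

View pics/t14k.png

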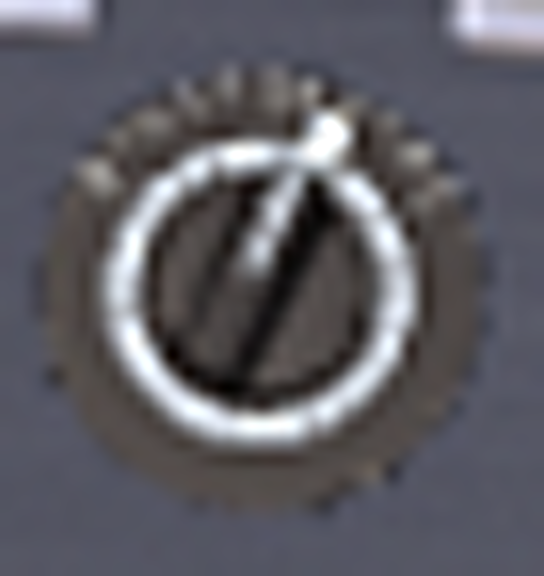

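View pics/t14c.png

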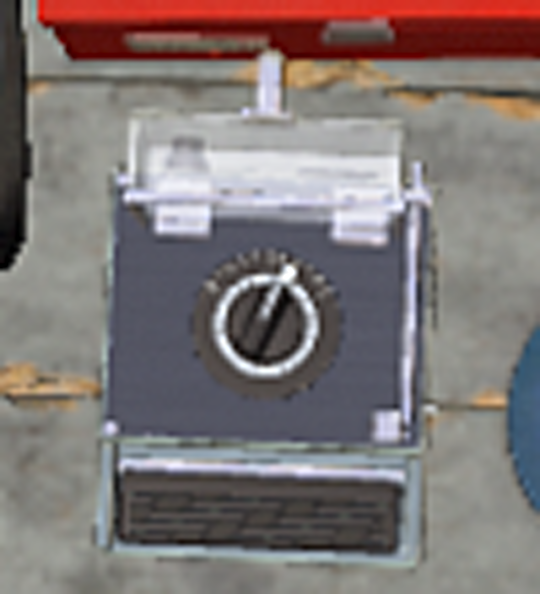

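View pics/s14.png

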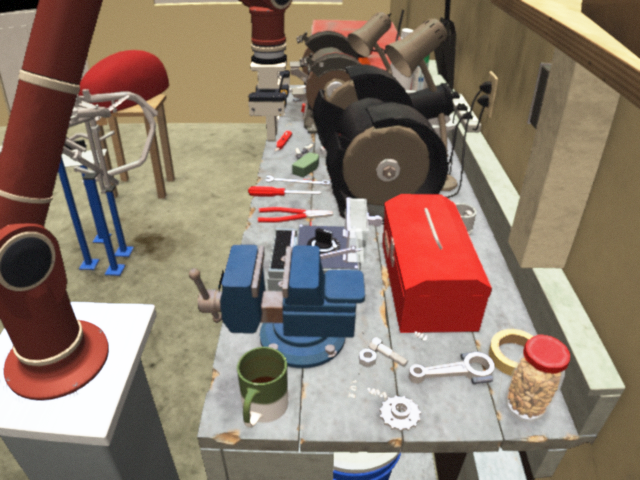

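Run:
```python
from h import *
O=lambda x:(273+(x[0]+.5)/16-.5,222+(x[1]+.5)/16-.5)
c=atz('top',*O((260,290)),.072)
a=lambda v:np.arctan2(-v[1],v[0])
t=atz('top',*O((331,135)),.078)
p1=atz('top',*O((302,168)),.109);p2=atz('top',*O((252,265)),.109)
print(a(t-c),a(p1-p2),a(p1-c))
# bar edges: white/dark region: left edge (248,190)-(195,330), right edge (325,205)-(240,385)
e1=a(atz('top',*O((248,190)),.109)-atz('top',*O((196,325)),.109)); print(e1)
# subpixel centroid of pointer line per row
im=cv2.imread('pics/t14.png').astype(float).sum(2)
for v in range(232,240):
    r=im[v,284:296]; print(v,r.astype(int))
from bar import rep
rep('bar',np.load('pics/s14.npy'))
```

```text
0.4147523510072118 0.4430035839228457 0.45402993029742383
0.3343613116703951
232 [587 735 452 554 480 416 366 485 496 524 397 258]
233 [525 434 185 200  90 111 400 557 107 315 640 691]
234 [272 145 195 175  71 345 602 400  51 139 446 701]
235 [162 202 217 145  83 406 646 174  48  31 186 442]
236 [221 225 207  94 267 472 416  87  41 129 182 291]
237 [239 228 157 100 403 619 181  50  85 218 186 163]
238 [240 210 110 217 390 439  97  38 148 232 209 160]
239 [232 171 126 217 250 211  61  96 223 228 223 188]
bar 370 [ 0.0616 -0.0059 -0.0018] R 0.0617 L 0.0615 0.215 0.349
```

Run:
```python
from h import *
a=lambda v:np.arctan2(-v[1],v[0])
for n in('t9','t14'):
    im=cv2.imread(f'pics/{n}.png').astype(float).min(2)
    # radial peak of the ring in world coords at z=.072
    g=cv2.resize(im[222:258,273:307],None,fx=16,fy=16,interpolation=cv2.INTER_CUBIC)
    pts=[]
    for th in np.arange(0,2*np.pi,.1):
        rr=np.arange(115,175); x=260+rr*np.cos(th); y=290+rr*np.sin(th)
        w=g[y.round().astype(int),x.round().astype(int)]
        if -2.1<((th+np.pi)%(2*np.pi)-np.pi)<-.7: continue
        w=np.clip(w-120,0,None)
        if w.sum()>0: r=(rr*w).sum()/w.sum(); pts.append((260+r*np.cos(th),290+r*np.sin(th)))
    W=np.array([atz('top',273+(x+.5)/16-.5,222+(y+.5)/16-.5,.072)[:2] for x,y in pts])
    A=np.c_[2*W,np.ones(len(W))]; s=np.linalg.lstsq(A,(W**2).sum(1),rcond=None)[0]; R=np.sqrt(s[2]+s[:2]@s[:2])
    # tab centroid beyond the ring
    Y,X=np.mgrid[0:g.shape[0],0:g.shape[1]]; m=(g>150)&(np.hypot(X-260,Y-290)>162)&(abs(X-335)<35)&(Y<165)
    tx,ty=X[m].mean(),Y[m].mean(); t=atz('top',273+(tx+.5)/16-.5,222+(ty+.5)/16-.5,.078)[:2]
    print(n,s[:2],R,(tx,ty),a(t-s[:2]),np.linalg.norm(t-s[:2]))
```

```text
t9 [0.49852564 0.28306585] 0.022568923195113087 (np.float64(330.8550087873462), np.float64(129.12917398945518)) 0.4019003421718373 0.02832710116633112
t14 [0.49849678 0.28305018] 0.022551759942523546 (np.float64(330.9369527145359), np.float64(129.19614711033276)) 0.40158480502024957 0.028343131320444585
```

The tab reads about 0.40–0.41 and the pointer about 0.42–0.44, which is well inside 0.12 rad. The cover is propped, the bar is up, and the robot is clear, so I'll hand in.

Run:
```python
from h import *
print(arm.hand_in())
```

```text
the job is handed in; nothing more can be done
None
```

I did all three parts and handed the job in at about 16 s on the robot's clock; no verdict was reported.

- **Stop bar:** I pressed it at its middle to the firm stop twice, then let it go. The first press gave 44 N and the second 34 N. It went down evenly left to right and sprang back to its starting height. In the depth pictures the middle read only about 4 to 5.5 mm down, close to the 5 mm needed. I took it as fully down because both presses stopped at the same tilt under high force and the second moved at least 5.5 mm.
- **Cover:** I pinched the tab, swung the cover to about 1.75 rad and eased it back onto the stay. It still stood propped with the gripper clear, and in the last pictures after the knob was turned.
- **Knob:** I turned it clockwise by about 0.89 rad. The pointer now reads 0.42 rad from the gripper angle and about 0.44 from the picture. The set-point tab reads 0.40 to 0.41, so they differ by no more than about 0.04 rad, against 0.12 allowed.
- **Things nearby:** The set-point tab reads the same in the pictures before and after the knob was turned. The pliers, mug and sprocket look unmoved in the last side picture.

**Disagreement:** The fingertips were really 33 to 40 mm higher than the reported TCP height. My first attempt at the bar stopped above it because of this, so I set the heights by camera and contact instead.

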